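Fill the ripening tray and stack the next one on it

TASK

Gently lower the cheese that stands on the round turning board flat into the free half of the tray that already holds one cheese. Then pick up the empty tray by its handle and lower it gently on top of that tray, its four feet fully home inside the four corner catches. Drop nothing; let go only once it is seated, and leave everything else where it stands.

Things in the scene. Friction and masses are not known exactly. Their poses are not given: they have to be found in the camera images.
- cheese_center (a point): Centre of the round, firm, cream-coloured cheese to be loaded: 62 mm across, 34 mm high, about 0.11 kg, z up. It starts flat on a fixed round wooden turning board 96 mm across and 14 mm high.
- lower_tray_handle (a point): Lower tray: steel wire stacking tray, loose on the table, holds one cheese. 200 mm (x) by 148 mm (y), 89 mm high, 0.3 to 0.65 kg. Point: centre of its handle bar, 61 mm above its feet; axes are the tray's, any yaw. The bow handle crosses the middle: bar 80 mm long (y), 12 wide (x), 10 high, legs at y = +-36. It parts the tray in two: the +x half is free, the -x half taken.
- free_bay (a point): Middle of the free half of the lower tray, on its floor's top surface: 48 mm along the tray's +x from the handle, 38 mm below the bar's centre, 23 mm above the feet. A low rail (top 29 mm above the feet, 180 x 125 mm inside) edges the floor. Axes are the tray's.
- lower_tray_seat (a point): Seat on top of one of the lower tray's four corner posts (12 mm square, at x = +-90, y = +-64 mm from the tray's middle); this one at +x, +y. Seats are 74 mm above the tray's feet; on each one's two outer sides an L-shaped catch rises, flared outward, to 89 mm above the feet.
- upper_tray_handle (a point): Empty tray, to be picked up and stacked; same shape and size as the lower one. 200 mm (x) by 148 mm (y), 89 mm high, 0.3 to 0.65 kg. Point: centre of its handle bar (12 mm wide in x, 80 long in y), 61 mm above its feet; axes are the tray's. Either way round fits. When seated this point is 74 mm straight above the lower tray's.
- upper_tray_foot (a point): Underside of one foot of the empty tray (12 mm square; feet at x = +-90, y = +-64 mm from its middle); this one at +x, +y. A foot has 2.75 mm of play each way in a catch; the flare takes in about 2 mm more.
- resident_center (a point): Centre of the cheese already in the lower tray (62 mm across, 34 mm high), in the half at the tray's -x. It stays there.
- pyramid: Bystander: truncated-cone cheese, 68 mm across the foot, 50 mm high; origin under its centre.
- mould: Bystander: pale plastic cheese mould (cup), 72 mm across, 75 mm high; origin under its centre.
- bottle: Bystander: pale plastic bottle, 68 mm across, 170 mm high; origin under its centre.
- log: Bystander: cheese log lying down, 150 mm long, 48 mm thick; origin under its centre, x along it.
- bowl: Bystander: steel bowl, 120 mm across, 55 mm high; origin under its centre.
- brush: Bystander: wooden-handled cheese brush lying flat; origin under its middle.
Not all that is in view belongs to the job. Leave any blue or turquoise look-alike of the part that bears cheese_center alone.

How it is judged (in metres and radians):
On the way, in this order (a step that is already met when the one before it is completed fails the run):
1. the cheese is lowered into the free half, still held, to within 10 mm of the floor (not dropped) (x of cheese_center in the frame of lower_tray_handle between 0.028 and 0.07 m and y of cheese_center in the frame of lower_tray_handle between -0.042 and 0.042 m and z of cheese_center in the frame of lower_tray_handle between -0.027 and -0.011 m and contact force between the fingers and cheese above 0.5 N), for 0.05 s.
2. the cheese lies flat in the free half of the lower tray, let go (x of cheese_center in the frame of lower_tray_handle between 0.028 and 0.07 m and y of cheese_center in the frame of lower_tray_handle between -0.042 and 0.042 m and z of cheese_center in the frame of lower_tray_handle between -0.027 and -0.015 m and angle between cheese_center's own z axis and vertical below 0.1 rad and contact force between the fingers and cheese below 0.05 N), for 0.2 s.
3. the empty tray is lowered, still held, until its feet are in the catches, within 8 mm of the seats (not dropped) (x of upper_tray_handle in the frame of lower_tray_handle between -0.007 and 0.007 m and y of upper_tray_handle in the frame of lower_tray_handle between -0.007 and 0.007 m and z of upper_tray_handle in the frame of lower_tray_handle between 0.07 and 0.082 m and contact force between the fingers and upper_tray above 0.5 N), for 0.05 s.
At the end, for the whole second after the job is handed in: Empty tray at rest on the lower one, feet in its catches (handles within 4.5 mm in x and y, 70 to 77 mm apart in height, 0.06 rad in yaw, tilt under 0.03 rad); lower tray level on the table, each cheese on the floor of its own half (28-70 mm from the handle, 42 mm across) (x of cheese_center in the frame of lower_tray_handle between 0.028 and 0.07 m and y of cheese_center in the frame of lower_tray_handle between -0.042 and 0.042 m and z of cheese_center in the frame of lower_tray_handle between -0.027 and -0.015 m and angle between cheese_center's own z axis and vertical below 0.1 rad and x of resident_center in the frame of lower_tray_handle between -0.07 and -0.028 m and y of resident_center in the frame of lower_tray_handle between -0.042 and 0.042 m and z of resident_center in the frame of lower_tray_handle between -0.027 and -0.015 m and x of upper_tray_handle in the frame of lower_tray_handle between -0.0045 and 0.0045 m and y of upper_tray_handle in the frame of lower_tray_handle between -0.0045 and 0.0045 m and z of upper_tray_handle in the frame of lower_tray_handle between 0.07 and 0.077 m and angle between the x axis of upper_tray_handle and the x axis of lower_tray_handle, either way round below 0.06 rad and angle between each of upper_tray_handle, lower_tray_handle's own z axis and vertical below 0.03 rad and linear speed of upper_tray below 0.02 m/s and height (world z) of lower_tray_handle below 0.066 m); the robot touches nothing.
It fails at once if the lower tray is pushed more than 40 mm away (distance of lower_tray_handle from where it was at the start of the episode above 0.04 m).
It fails at once if the tray is dropped or rammed onto the lower tray (over 60 N) (contact force between upper_tray and lower_tray above 60 N).
It fails at once if the cheese is dropped or rammed into the lower tray (over 40 N) (contact force between cheese and lower_tray above 40 N).
It fails at once if a bystander is shifted by more than 40 mm (distance of any of pyramid, mould, bottle, log, bowl, brush from where it was at the start of the episode above 0.04 m).
It also fails if it takes over 64 s, if anything falls off the work surface, if the arm or the gripper's body presses on something with over 40 N, if the wrist force passes 120 N, or if a joint passes its speed limit or range.

ROBOT

A 6-joint arm with a two-finger parallel gripper is mounted at the origin on the work surface. World frame = base frame: x ahead of the robot, y to its left, z up, the work surface at z = 0. Lengths are in mm, angles in rad, forces in N, time in s.
With the tool pointing down it reaches from about 350 to 875 mm from the base axis. Payload 4.2 kg.
Tool frame: the origin (TCP) lies midway between the tips of the shut fingers; the grasp point (between the pads) lies arm.grip_depth behind it (arm.grip_depth is the distance from the TCP to the grasp point, in mm); z points along the fingers, y is the direction in which the jaws open and shut (so a half turn about z gives the same grasp; the last joint's range is limited). The gripper opens to 85 mm and grips with 20 to 120 N. Pads are 22 mm wide; open, the fingers measure 114 mm over their backs; the gripper's body (76 mm by 85 mm) begins 54 mm behind the grasp point. The pads swing forward as they close: fully open they stand 13 mm farther back than shut.
Start: joints at [-1.037, 0.385, 0.008, 0, -1.194, -0.259], TCP at [169.613, -601.524, 231.312] pointing down, gripper open.
Joint ranges: [-3.14, 3.14], [-1.21, 2.06], [-1.07, 1.41], [-3.16, 2.05], [-2.99, -0.16], [-3.1, 3.1]. Speed limits (rad/s): [2.79, 2.79, 3.14, 3.14, 3.14, 3.14].

INTERFACE

Orientations are given as a unit quaternion [x, y, z, w].
In Python, from bench import arm gives the robot as it stands.
- The arm moves only by the tool play_rows, never from a script. Its argument "motion" is one flat list of numbers, 7 for each row, row after row: the opening in per cent of the stroke, from 0 (shut) to 100 (fully open), then the shift along the world's x, y, z in cm, then the turn, a rotation vector about the world's x, y, z in degrees. A call has 1 to 5 rows; each row is the pose to reach, as a shift and turn from the pose commanded when the call began; what a row does not reach only later rows make up. A row lasts 1/8 s, in which the tool goes at most 62.5 mm and 10.7 degrees, less where a joint would pass 70% of its speed; a pose out of reach is approached as far as the arm can. A call with a gripper value outside its range is refused whole. The fingers move at their own pace and stop on an object; the grip force is fixed at half the most. Time passes only in rows, so rows that repeat a pose let the fingers close. It gives the time, the measured TCP pose, the force and the opening at its end, in the units of the state.
- arm.read_state(): the state, without advancing time (a new reading comes with each control period).
- arm.get_image(name): name is "scene" or "top"; returns (picture, depth): 400x640x3 uint8, red, green, blue; 400x640 float32, mm along the optical axis (not along the pixel's ray), 0 where there is no reading.
- arm.camera_info(name): a dict with "fovy" (degrees; the focal length in pixels is half the picture's height over the tangent of half this angle, whatever the lens; pixels are square), "cx", "cy" (the principal point, pixels), "k1" (the pictures are not rectified: a ray, as slopes to the right and down, at radius r is drawn at 1 + k1 r^2 times it, then the intrinsics apply), "R" (3x3) and "t" (3): a world point X has camera coordinates R X + t. Camera axes: x right, y down, z forward; pixel columns grow to the right and rows downward; lengths in mm; the calibration is good to about 2 mm. A picture is of the moment at which its call begins. camera_info takes no time and is no camera call.
- arm.job_done(): hands the job in, once; it reports no verdict.
Trained networks look in the newest picture that a camera, given by its name, has taken for a name from the list of things; names that differ only in an ending like _2 or _b are one class to them, and where a whole thing is asked for, a point or a joint stands for the part that bears it (a point fixed in the world has none). Each returns a list of dicts, best first, with "confidence" (0 to 1); they miss things now and then, are a little off and sometimes report something else, mostly with a low value. They report only what shows in the picture. A call takes as long as a camera call. They do not tell look-alikes from the thing itself.
- arm.outline_of(thing, camera): "mask" (400x640 bool, what is visible of it) and "extent" ([left, top, width, height] in pixels, round what is visible of it).
- arm.place_of(thing, camera): "uv" ([column, row] in pixels: a listed point, or the origin of a listed thing).
The state is a dict: "clock": time; "joints": joint angles; "joint_vel": joint speeds; "joint_efforts": joint torques, N m; "position": TCP position; "ee_rot": TCP orientation; "contact_force": force on the tool from outside, world axes, zero at the start; "wrist_torque": the same for the moment, N m; "gripper_width": finger opening in mm.
Only numpy, scipy, OpenCV 4.12 (cv2) and the standard library are available. Lean on these libraries where they do the work, as an engineer would, in place of code of your own. Each camera call takes 0.05 s, during which the arm holds its last target.

## Working session

There is one attempt and no reset: what is moved stays moved. The work goes in short steps, Python scripts to look and compute and a tool call to move; the robot and the scene stay as the last step left them, time stands still between calls to the robot, and variables do not carry over. Pictures are saved under pics/ and viewed, and the job is handed in when it is done.

Besides the shell and the picture viewer there is one more tool, called as name(argument=value, ...) on one line, values as JSON. play_rows: Moves the arm, as the interface text tells. Its arguments: {"type":"object","properties":{"motion":{"type":"array","items":{"type":"number"}}},"required":["motion"]}

```bash
mkdir -p pics; ls; cat > h.py <<'E'
import numpy as np, cv2
from bench import arm
def save(im,n): cv2.imwrite('pics/'+n+'.png',cv2.cvtColor(im,cv2.COLOR_RGB2BGR))
def K(c):
    i=arm.camera_info(c); f=200/np.tan(np.radians(i['fovy'])/2); return i,f
def ray(c,uv):
    i,f=K(c); uv=np.atleast_2d(np.asarray(uv,float)); d=(uv-[i['cx'],i['cy']])/f
    u=d.copy()
    for _ in range(30): u=d/(1+i['k1']*(u**2).sum(1,keepdims=True))
    return i,np.c_[u,np.ones(len(u))]
def at_z(c,uv,z):
    i,r=ray(c,uv); R=np.array(i['R']);t=np.array(i['t']); o=-R.T@t; d=r@R
    return o+d*((z-o[2])/d[:,2])[:,None]
def at_depth(c,uv,dep):
    i,r=ray(c,uv); R=np.array(i['R']);t=np.array(i['t'])
    return (r*np.asarray(dep).reshape(-1,1)-t)@R
def proj(c,X):
    i,f=K(c); X=np.atleast_2d(X); p=X@np.array(i['R']).T+np.array(i['t']); s=p[:,:2]/p[:,2:]
    s=s*(1+i['k1']*(s**2).sum(1,keepdims=True)); return s*f+[i['cx'],i['cy']]
E
python3 - <<'E'
from h import *
for c in ['scene','top']:
    im,d=arm.get_image(c); save(im,c+'0'); np.save(c+'0d.npy',d); np.save(c+'0.npy',im)
    i=arm.camera_info(c); print(c,{k:np.round(v,3).tolist() for k,v in i.items()})
    for n in ['cheese_center','lower_tray_handle','upper_tray_handle','free_bay','lower_tray_seat','upper_tray_foot','resident_center','pyramid','mould','bottle','log','bowl','brush']:
        for r in arm.place_of(n,c)[:3]: print(n,np.round(r['uv'],1),round(r['confidence'],2))
print(arm.read_state(),arm.grip_depth)
E
```

```text
pics
scene {'fovy': 44.887, 'cx': 300.161, 'cy': 193.423, 'k1': 0.023, 'R': [[-0.708, 0.706, -0.017], [0.55, 0.537, -0.64], [-0.442, -0.463, -0.768]], 't': [419.045, -241.553, 1769.932]}
cheese_center [314.7 199. ] 0.83
cheese_center [334.1 233.8] 0.75
cheese_center [271.6 205.4] 0.62
lower_tray_handle [369.5 255.6] 0.79
upper_tray_handle [245.3 157.3] 0.81
free_bay [360.6 273.6] 0.97
lower_tray_seat [369.3 290.6] 0.64
lower_tray_seat [267.8 242.4] 0.41
lower_tray_seat [340.6 180. ] 0.28
upper_tray_foot [277.1 181.5] 0.62
resident_center [387.6 256. ] 0.62
resident_center [314.4 199. ] 0.23
pyramid [340.8 179.8] 0.78
pyramid [385.9 255.5] 0.56
mould [264.1 242.4] 0.7
bottle [474.6 286. ] 0.6
bowl [247.6 112.8] 0.69
brush [199.4 148.3] 0.62
top {'fovy': 47.476, 'cx': 330.31, 'cy': 200.757, 'k1': -0.11, 'R': [[0.003, -1.0, -0.005], [-0.991, -0.003, -0.133], [0.133, 0.006, -0.991]], 't': [-21.849, 548.524, 1662.37]}
cheese_center [326.2 208.1] 0.74
cheese_center [299.5 196.2] 0.68
cheese_center [352.4 219.5] 0.61
lower_tray_handle [251.5 193.4] 0.81
upper_tray_handle [399.7 194. ] 0.91

[... 436 characters left out ...]
+00,  3.84698136e-01,  7.87688789e-03, -6.92183284e-06,
       -1.19398899e+00, -2.58582753e-01]), 'joint_vel': array([-7.17550131e-04,  9.56253715e-04, -1.33264662e-03, -1.66089467e-03,
        2.41418838e-04,  3.63162371e-05]), 'joint_efforts': array([-1.97035740e-05, -3.92093861e+01,  1.88618141e+01,  4.19099227e+00,
       -2.62244130e-04,  2.04075455e-06]), 'position': array([ 169.60676435, -601.5170896 ,  231.30310958]), 'ee_rot': array([-1.36970342e-01,  9.90575149e-01,  7.65624430e-06,  2.87172341e-07]), 'contact_force': array([-0.33605179, -0.90432178,  0.60818276]), 'wrist_torque': array([ 0.04022401, -0.02111889,  0.0152214 ]), 'gripper_width': 85.5062070390801} 18.700000000000003
```

```bash
python3 - <<'E'
from h import *
im=np.load('top0.npy'); save(cv2.resize(im[100:300,160:500],None,fx=2.35,fy=2.35,interpolation=cv2.INTER_CUBIC),'topz')
im=np.load('scene0.npy'); save(cv2.resize(im[90:330,170:500],None,fx=2.4,fy=2.4,interpolation=cv2.INTER_CUBIC),'scenez')
E
```

```text
(no output)
```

View pics/topz.png

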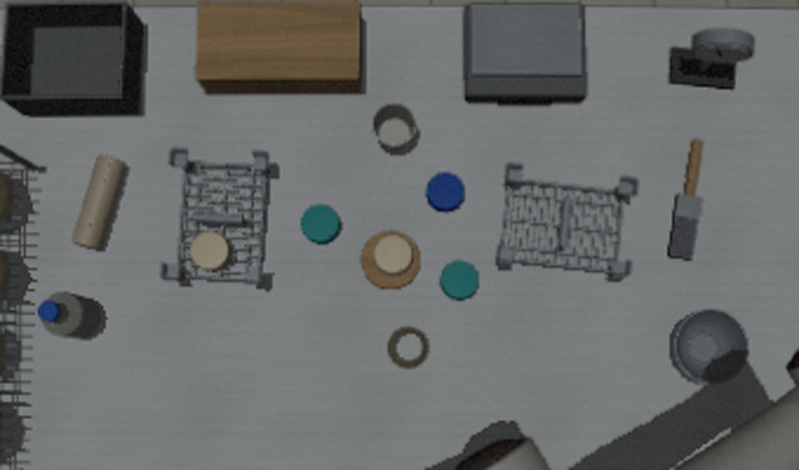

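View pics/scenez.png

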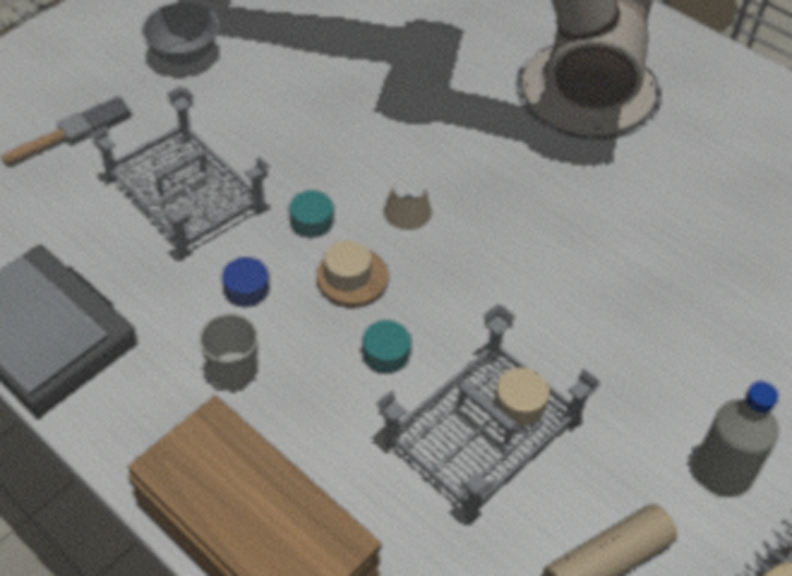

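```bash
cat >> h.py <<'E'
def cloud(c,d):
    v,u=np.nonzero(d>0); P=at_depth(c,np.c_[u,v],d[v,u]); return P,np.c_[u,v]
E
python3 - <<'E'
from h import *
for c in ['scene','top']:
    d=np.load(c+'0d.npy'); P,uv=cloud(c,d)
    for n,(x,y) in dict(low=at_z('top',[[251.5,193.4]],61)[0,:2],up=at_z('top',[[399.7,194]],61)[0,:2]).items():
        m=(np.hypot(P[:,0]-x,P[:,1]-y)<140)
        print(c,n,x,y,np.histogram(P[m,2],np.arange(-15,110,5)))
        np.save(f'{c}_{n}.npy',P[m])
    for n,zc in [('cheese_center',31),]:
        pass
print(at_z('top',[[326.2,208.1]],31),at_z('scene',[[314.7,199]],31))
print(at_z('top',[[245.8,206]],40),at_z('scene',[[387.6,256]],40))
print(at_z('top',[[251.5,193.4],[399.7,194]],61),at_z('scene',[[369.5,255.6],[245.3,157.3]],61))
E
```

```text
scene low 572.0347821383511 271.86975192608224 (array([   0,   14,  903, 3027,  563,   33,   91,  444,  387,  245,   70,
         50,   52,   61,  226,  147,   84,   94,  138,   61,   78,   40,
          0,    0]), array([-15, -10,  -5,   0,   5,  10,  15,  20,  25,  30,  35,  40,  45,
        50,  55,  60,  65,  70,  75,  80,  85,  90,  95, 100, 105]))
scene up 571.2202787816439 -276.68936750396034 (array([   0,   10,  500, 1649,  542,   28,   69,  331,  335,  145,   39,
         23,   25,   28,   22,   48,   48,   62,   96,   42,   56,   30,
          2,    0]), array([-15, -10,  -5,   0,   5,  10,  15,  20,  25,  30,  35,  40,  45,
        50,  55,  60,  65,  70,  75,  80,  85,  90,  95, 100, 105]))
top low 572.0347821383511 271.86975192608224 (array([  68,  484, 1273,  915,  183,   49,  136,  233,  160,   53,   17,
         11,   20,   88,   99,   47,   64,   62,   57,   37,   29,   14,
          1,    0]), array([-15, -10,  -5,   0,   5,  10,  15,  20,  25,  30,  35,  40,  45,
        50,  55,  60,  65,  70,  75,  80,  85,  90,  95, 100, 105]))
top up 571.2202787816439 -276.68936750396034 (array([  41,  424, 1272, 1149,  251,   59,  134,  265,  167,   56,   10,
          0,    1,    3,    5,   34,   47,   69,   51,   49,   36,   13,
          0,    0]), array([-15, -10,  -5,   0,   5,  10,  15,  20,  25,  30,  35,  40,  45,
        50,  55,  60,  65,  70,  75,  80,  85,  90,  95, 100, 105]))
[[521.60137169  -4.84701865  31.        ]] [[516.56056255  -9.8045269   31.        ]]
[[527.49525411 295.90327139  40.        ]] [[527.34813614 287.43591772  40.        ]]
[[ 572.03478214  271.86975193   61.        ]
 [ 571.22027878 -276.6893675    61.        ]] [[ 573.80552655  257.38263344   61.        ]
 [ 566.67509141 -280.69317552   61.        ]]
```

```bash
cat > fit.py <<'E'
from h import *
from scipy.optimize import minimize
from scipy.spatial import cKDTree
# footprint samples at z>52: corner blocks + bar ; two-sided-ish: point-to-region cost + centroid symmetric
def cost(p,P):
    x,y,a=p; c,s=np.cos(a),np.sin(a); q=(P[:,:2]-[x,y])@np.array([[c,-s],[s,c]])
    A=np.abs(q)
    dc=np.hypot(np.maximum(0,np.abs(A[:,0]-92)-8),np.maximum(0,np.abs(A[:,1]-66)-8))
    db=np.hypot(np.maximum(0,A[:,0]-6),np.maximum(0,A[:,1]-40))
    d=np.minimum(dc,db); d=np.minimum(d,15)
    # inside shaping: pull toward region centre gently
    e=np.minimum(np.hypot(A[:,0]-92,A[:,1]-66),np.hypot(q[:,0],np.maximum(0,A[:,1]-36)))
    return np.mean(d**2)+0.05*np.mean(np.minimum(e,25)**2)
def fit(P,g,zmin=52):
    P=P[(P[:,2]>zmin)&(P[:,2]<95)]
    best=min((minimize(cost,[g[0]+dx,g[1]+dy,np.radians(g[2]+k)],args=(P,),method='Nelder-Mead',options=dict(xatol=1e-3,fatol=1e-4)) for k in (-10,0,10) for dx in (-6,6) for dy in (-6,6)),key=lambda r:r.fun)
    return np.r_[best.x[:2],np.degrees(best.x[2]),best.fun,len(P)]
E
python3 - <<'E'
from fit import *
for n,g in [('low',(572,268,0)),('up',(570,-278,95))]:
    a=np.load(f'top_{n}.npy');b=np.load(f'scene_{n}.npy')
    for P in (a,b,np.r_[a,b]): print(n,np.round(fit(P,g),2),np.round(fit(P,g,68),2))
for c in ['scene','top']:
    d=np.load(c+'0d.npy'); P,uv=cloud(c,d)
    for n,(x,y),lo,hi in [('cheese',(519,-7),43,54),('res',(527,292),52,64)]:
        m=(np.hypot(P[:,0]-x,P[:,1]-y)<37)&(P[:,2]>lo)&(P[:,2]<hi)
        (cx,cy),r=cv2.minEnclosingCircle(P[m,:2].astype(np.float32)); print(c,n,np.round([cx,cy,r]),P[m].mean(0).round(1),m.sum())
E
```

```text
low [577.28 269.69  -2.29 101.96 471.  ] [577.29 269.65  -2.24  15.75 221.  ]
low [577.09 271.19  -2.28 102.81 906.  ] [577.32 271.15  -2.31  16.85 439.  ]
low [ 577.15  270.65   -2.3   102.64 1377.  ] [577.31 270.62  -2.3   16.7  660.  ]
up [ 572.13 -278.21   83.49   13.81  306.  ] [ 572.1  -278.07   83.46   17.23  236.  ]
up [ 571.51 -275.53   83.31   14.67  418.  ] [ 571.44 -275.7    83.3    19.58  301.  ]
up [ 571.79 -276.61   83.36   15.07  724.  ] [ 571.73 -276.68   83.35   19.27  537.  ]
scene cheese [523.  -5.  33.] [524.6  -2.9  49.5] 243
scene res [528. 284.  32.] [528.9 285.8  58.8] 329
top cheese [522.  -8.  31.] [522.8  -8.3  47.5] 168
top res [526. 283.  30.] [525.2 283.6  56.6] 161
```

play_rows(motion=[100,2.8,4.8,0,0,0,-3.6,100,5.6,9.6,0,0,0,-7.2,100,8.4,14.4,0,0,0,-10.8,100,11.2,19.2,0,0,0,-14.4,100,14,24,0,0,0,-18])

```text
clock: 2.02
position: [310.3, -360.1, 231.6]
ee_rot: [0.021, 1.0, -0.0, 0.0]
contact_force: [-0.3, 0.1, 0.3]
gripper_width: 85.7
```

play_rows(motion=[100,2.8,4.8,0,0,0,0,100,5.6,9.6,0,0,0,0,100,8.4,14.4,0,0,0,0,100,11.2,19.2,0,0,0,0,100,14,24,-2,0,0,0])

```text
clock: 2.65
position: [451.6, -119.8, 213.0]
ee_rot: [0.019, 1.0, -0.0, 0.003]
contact_force: [-0.6, -0.5, 0.7]
gripper_width: 85.6
```

play_rows(motion=[100,2.5,4,-3,0,0,0,100,5,8,-7,0,0,0,100,7.3,11.5,-11,0,0,0,100,7.3,11.5,-13,0,0,0,100,7.3,11.5,-13,0,0,0])

```text
clock: 3.28
position: [521.6, -6.4, 79.7]
ee_rot: [0.019, 1.0, -0.001, -0.002]
contact_force: [-0.6, 1.0, 0.1]
gripper_width: 85.5
```

```bash
python3 - <<'E'
from h import *
s=arm.read_state(); print(s['position'],s['ee_rot'],s['joints'])
im,d=arm.get_image('scene'); save(cv2.resize(im[130:290,230:430],None,fx=3.5,fy=3.5,interpolation=cv2.INTER_CUBIC),'s1')
im,d=arm.get_image('top'); save(cv2.resize(im[130:270,240:420],None,fx=4,fy=4,interpolation=cv2.INTER_CUBIC),'t1')
E
```

```text
[521.58397981  -6.41356529  79.69975737] [ 1.93411620e-02  9.99810582e-01 -6.36663073e-04 -2.07695557e-03] [ 2.99007479e-01  3.79890695e-01 -4.38084979e-01 -1.32235241e-04
 -7.57164402e-01 -1.90839233e+00]
```

View pics/s1.png

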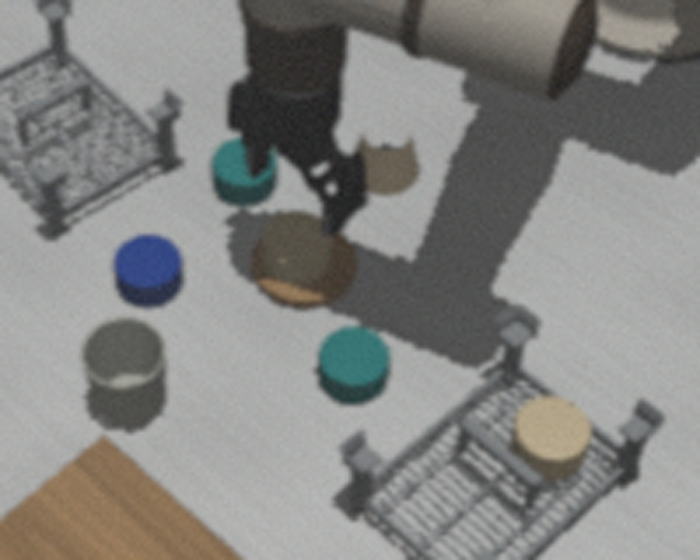

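View pics/t1.png

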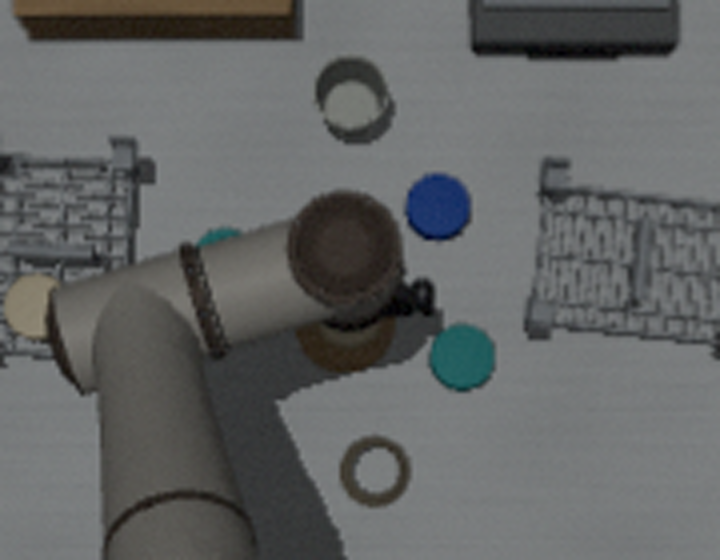

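play_rows(motion=[100,0.1,0,-2.5,0,0,0,100,0.1,0,-5,0,0,0,100,0.1,0,-6.5,0,0,0,100,0.1,0,-6.8,0,0,0,50,0.1,0,-6.8,0,0,0])

```text
clock: 4.0
position: [524.3, -6.5, 14.1]
ee_rot: [0.02, 1.0, 0.0, 0.001]
contact_force: [0.1, 0.1, -0.0]
gripper_width: 69.9
```

play_rows(motion=[0,0,0,0,0,0,0,0,0,0,0,0,0,0,0,0,0,0,0,0,0,0,0,0,0,0,0,0,0,0,0,0,0,0,0])

```text
clock: 4.62
position: [524.8, -6.2, 14.7]
ee_rot: [0.019, 1.0, 0.0, 0.001]
contact_force: [-1.1, 0.4, 6.0]
gripper_width: 60.3
```

play_rows(motion=[0,0,0,1,0,0,0,0,0,0,3,0,0,0,0,0,0,7,0,0,0,0,0,0,12,0,0,0,0,0,0,12,0,0,0])

```text
clock: 5.25
position: [526.2, -6.0, 137.9]
ee_rot: [0.019, 1.0, 0.001, 0.005]
contact_force: [-0.8, -0.2, -1.5]
gripper_width: 60.6
```

```bash
python3 - <<'E'
from h import *
s=arm.read_state(); print(s['position'],s['ee_rot'],s['contact_force'])
im,d=arm.get_image('scene'); save(cv2.resize(im[130:290,230:430],None,fx=3.5,fy=3.5,interpolation=cv2.INTER_CUBIC),'s2')
E
```

```text
[526.20727689  -5.95352187 137.91124513] [0.01936823 0.99980017 0.00120432 0.0048009 ] [-0.80750363 -0.16624054 -1.48222131]
```

View pics/s2.png

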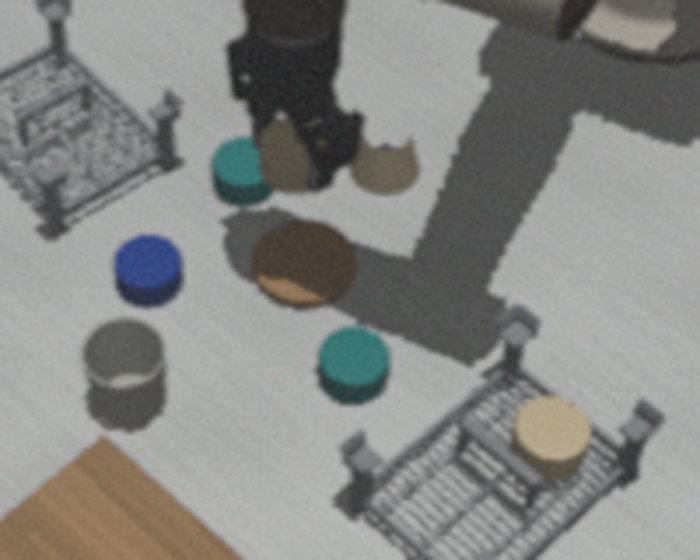

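```bash
python3 - <<'E'
from h import *
im,d=arm.get_image('scene'); a=im[140:200,285:345]; a=np.clip(a.astype(float)*1.8,0,255).astype(np.uint8)
save(cv2.resize(a,None,fx=10,fy=10,interpolation=cv2.INTER_CUBIC),'s3')
v,u=np.mgrid[158:186,302:325]; P=at_depth('scene',np.c_[u.ravel(),v.ravel()],d[v,u].ravel()).reshape(*u.shape,3)
for k in range(0,28,2): print(158+k,[tuple(P[k,j].round().astype(int)) for j in range(0,23,4)])
E
```

```text
158 [(np.int64(539), np.int64(-40), np.int64(211)), (np.int64(540), np.int64(-23), np.int64(224)), (np.int64(533), np.int64(-14), np.int64(225)), (np.int64(538), np.int64(6), np.int64(243)), (np.int64(537), np.int64(21), np.int64(254)), (np.int64(530), np.int64(29), np.int64(255))]
160 [(np.int64(535), np.int64(-45), np.int64(196)), (np.int64(533), np.int64(-30), np.int64(206)), (np.int64(535), np.int64(-12), np.int64(220)), (np.int64(543), np.int64(12), np.int64(244)), (np.int64(536), np.int64(20), np.int64(244)), (np.int64(531), np.int64(30), np.int64(248))]
162 [(np.int64(535), np.int64(-45), np.int64(187)), (np.int64(523), np.int64(-40), np.int64(182)), (np.int64(391), np.int64(-154), np.int64(-1)), (np.int64(545), np.int64(13), np.int64(238)), (np.int64(536), np.int64(20), np.int64(236)), (np.int64(534), np.int64(33), np.int64(244))]
164 [(np.int64(528), np.int64(-52), np.int64(169)), (np.int64(528), np.int64(-36), np.int64(181)), (np.int64(513), np.int64(-34), np.int64(171)), (np.int64(542), np.int64(10), np.int64(225)), (np.int64(536), np.int64(20), np.int64(228)), (np.int64(5
[... 2159 characters left out ...]
), (np.int64(547), np.int64(16), np.int64(167)), (np.int64(534), np.int64(19), np.int64(159)), (np.int64(532), np.int64(33), np.int64(168))]
182 [(np.int64(496), np.int64(-87), np.int64(34)), (np.int64(487), np.int64(-77), np.int64(35)), (np.int64(551), np.int64(3), np.int64(150)), (np.int64(544), np.int64(13), np.int64(153)), (np.int64(537), np.int64(23), np.int64(155)), (np.int64(532), np.int64(34), np.int64(160))]
184 [(np.int64(501), np.int64(-82), np.int64(32)), (np.int64(484), np.int64(-80), np.int64(19)), (np.int64(550), np.int64(3), np.int64(141)), (np.int64(546), np.int64(15), np.int64(147)), (np.int64(535), np.int64(20), np.int64(142)), (np.int64(534), np.int64(35), np.int64(153))]
```

View pics/s3.png

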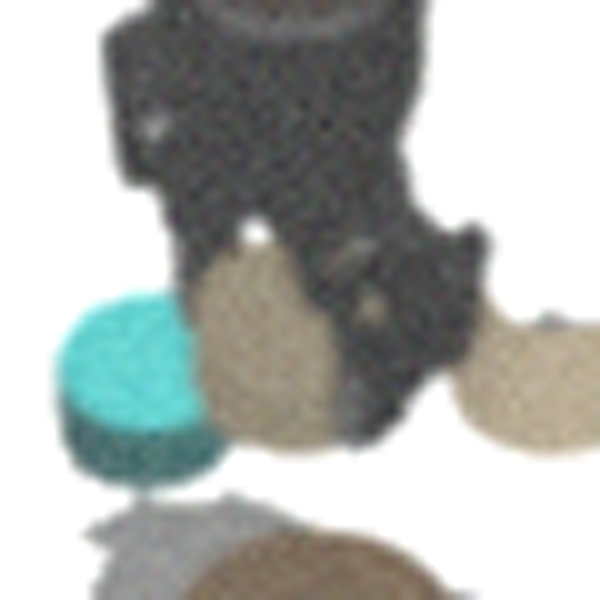

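play_rows(motion=[0,1,3,0,0,0,0,0,3,8,0,0,0,0,0,5,13.5,0,0,0,0,0,7,19,0,0,0,0,0,8.5,23.5,0,0,0,0])

```text
clock: 5.98
position: [608.0, 230.0, 130.8]
ee_rot: [0.019, 1.0, -0.001, -0.002]
contact_force: [0.8, -0.5, -0.2]
gripper_width: 60.6
```

play_rows(motion=[0,1.2,3,0,0,0,0,0,1.7,4,0,0,0,0,0,1.7,4,0,0,0,0,0,1.7,4,-2,0,0,0,0,1.7,4,-3,0,0,0])

```text
clock: 6.6
position: [624.5, 266.6, 101.9]
ee_rot: [0.02, 1.0, -0.001, -0.001]
contact_force: [0.1, 0.3, -0.8]
gripper_width: 60.7
```

```bash
python3 - <<'E'
from h import *
s=arm.read_state(); print(s['position'],s['ee_rot'],s['contact_force'])
im,d=arm.get_image('scene'); save(cv2.resize(im[170:310,310:490],None,fx=4,fy=4,interpolation=cv2.INTER_CUBIC),'s4')
im,d=arm.get_image('top'); save(cv2.resize(im[130:270,180:360],None,fx=4,fy=4,interpolation=cv2.INTER_CUBIC),'t4')
E
```

```text
[624.47373228 266.62826084 101.89029432] [ 2.04719491e-02  9.99789112e-01 -7.88550317e-04 -1.41758290e-03] [ 0.10821187  0.31905933 -0.82929195]
```

View pics/s4.png

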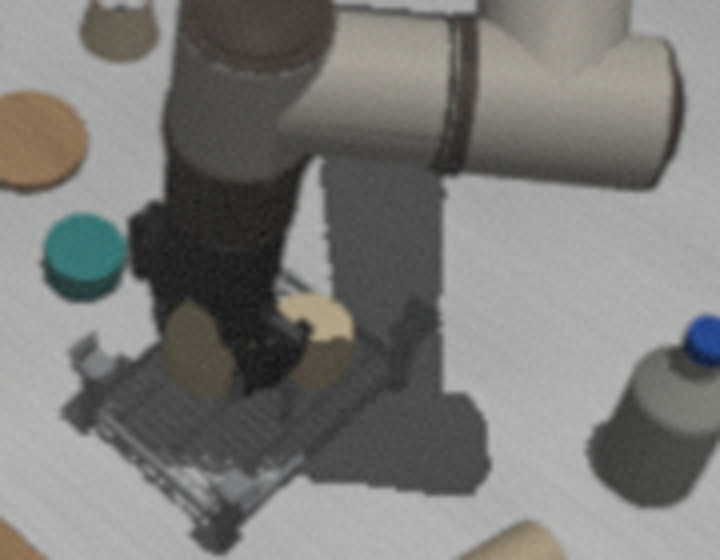

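View pics/t4.png

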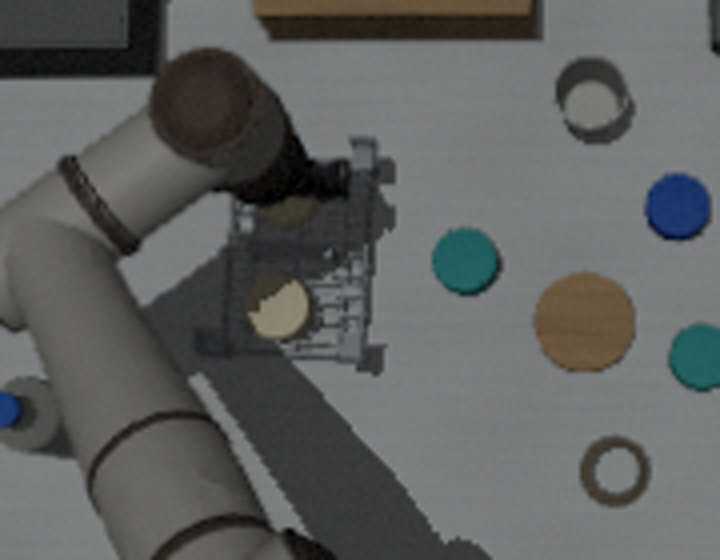

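play_rows(motion=[0,0,0.1,-2.5,0,0,0,0,0,0.1,-5,0,0,0,0,0,0.1,-6.7,0,0,0,0,0,0.1,-7.4,0,0,0,0,0,0.1,-7.7,0,0,0])

```text
clock: 7.32
position: [626.0, 269.5, 26.6]
ee_rot: [0.02, 1.0, 0.0, 0.0]
contact_force: [0.2, 0.3, -1.4]
gripper_width: 60.2
```

play_rows(motion=[0,0,0,-0.1,0,0,0,0,0,0,-0.2,0,0,0,0,0,0,-0.3,0,0,0,0,0,0,-0.3,0,0,0])

```text
clock: 7.82
position: [625.8, 269.7, 23.8]
ee_rot: [0.02, 1.0, 0.0, 0.0]
contact_force: [-0.6, 0.8, 0.6]
gripper_width: 60.3
```

play_rows(motion=[0,0,0,-0.1,0,0,0,0,0,0,-0.1,0,0,0])

```text
clock: 8.07
position: [625.9, 269.7, 23.8]
ee_rot: [0.019, 1.0, 0.0, 0.0]
contact_force: [-2.1, 0.3, 5.2]
gripper_width: 60.7
```

play_rows(motion=[76,0,0,0,0,0,0,80,0,0,0,0,0,0,88,0,0,0,0,0,0,92,0,0,0,0,0,0,92,0,0,0,0,0,0])

```text
clock: 8.7
position: [625.6, 269.5, 22.2]
ee_rot: [0.02, 1.0, -0.0, -0.0]
contact_force: [-0.3, -0.4, 0.0]
gripper_width: 78.4
```

play_rows(motion=[92,0,0,1,0,0,0,92,0,0,3,0,0,0,92,0,0,6,0,0,0,92,0,0,11,0,0,0,92,0,0,16,0,0,0])

```text
clock: 9.32
position: [625.5, 269.3, 184.5]
ee_rot: [0.02, 1.0, 0.0, 0.0]
contact_force: [1.0, 0.1, 0.3]
gripper_width: 78.5
```

play_rows(motion=[60,-0.5,-5,0,0,0,-1,60,-1,-11,0,0,0,-2,60,-1.6,-17,0,0,0,-3,60,-2.2,-23,0,0,0,-4,60,-2.8,-28.5,0,0,0,-4.3])

```text
clock: 9.95
position: [597.3, -17.5, 183.5]
ee_rot: [0.057, 0.998, 0.0, 0.001]
contact_force: [1.0, -0.1, -0.1]
gripper_width: 50.9
```

play_rows(motion=[60,-0.5,-5.5,0,0,0,0,60,-1.1,-11.5,0,0,0,0,60,-1.7,-17.5,0,0,0,0,60,-2.2,-23,0,0,0,0,60,-2.6,-26.1,0,0,0,0])

```text
clock: 10.58
position: [571.0, -279.2, 183.2]
ee_rot: [0.058, 0.998, -0.0, 0.001]
contact_force: [0.5, 1.0, 0.1]
gripper_width: 51.4
```

```bash
cat > look.py <<'E'
from fit import *
import sys
tag=sys.argv[1]
s=arm.read_state(); print(s['clock'],s['position'],s['ee_rot'],s['contact_force'],s['joints'].round(2))
al=[]
for c in ['top','scene']:
    im,d=arm.get_image(c); np.save(f'{c}_{tag}.npy',im); np.save(f'{c}_{tag}d.npy',d); save(im,f'{c}_{tag}')
    P,uv=cloud(c,d); m=np.hypot(P[:,0]-577,P[:,1]-270)<140; print(c,fit(P[m],(577,270,-2),68).round(2)); al.append(P[m])
    for n,(x,y) in dict(ch=(625,268),res=(527,284)).items():
        m=(np.hypot(P[:,0]-x,P[:,1]-y)<37)&(P[:,2]>50)&(P[:,2]<66)
        if m.sum()>5: print(n,np.round(cv2.minEnclosingCircle(P[m,:2].astype(np.float32))[0],1),P[m].mean(0).round(1),m.sum())
print('both',fit(np.vstack(al),(577,270,-2),68).round(2))
E
python3 look.py a
python3 -c "
from h import *
im=np.load('scene_a.npy'); save(cv2.resize(im[90:310,190:450],None,fx=3,fy=2.7,interpolation=cv2.INTER_CUBIC),'s5')
im=np.load('top_a.npy'); save(cv2.resize(im[130:270,180:480],None,fx=2.6,fy=2.6,interpolation=cv2.INTER_CUBIC),'t5')
"
```

```text
10.575 [ 571.02728433 -279.24322911  183.15794303] [ 5.83391611e-02  9.98296651e-01 -2.22811023e-04  5.38488611e-04] [0.52442771 1.04867266 0.06319576] [-0.2   0.44 -0.03  0.   -1.1  -1.49]
top [577.24 269.44  -2.25  15.83 231.  ]
ch [622.8 266.3] [622.7 266.6  56. ] 184
res [526.  281.7] [525.7 282.4  55.7] 203
scene [577.19 271.08  -2.41  15.36 443.  ]
ch [624.4 269.1] [625.7 270.7  58.4] 368
res [527. 285.] [529.3 285.9  58.4] 344
both [577.2  270.51  -2.38  15.8  674.  ]
```

View pics/s5.png

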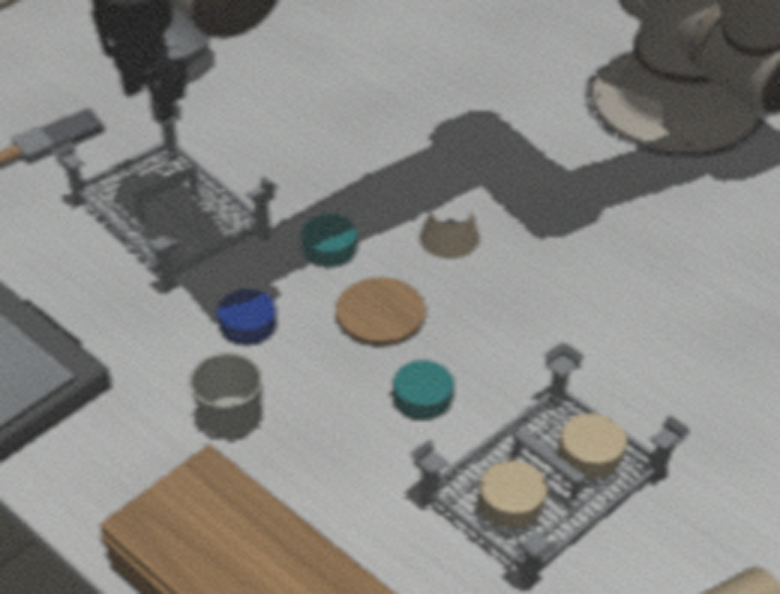

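View pics/t5.png

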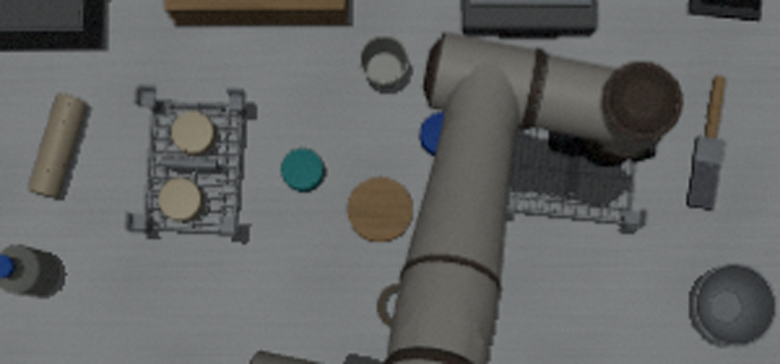

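play_rows(motion=[60,0,0,-4,0,0,0,60,0,0,-8,0,0,0,60,0,0,-12,0,0,0,60,0,0,-14,0,0,0,60,0,0,-14,0,0,0])

```text
clock: 11.3
position: [570.8, -275.6, 41.1]
ee_rot: [0.057, 0.998, 0.0, -0.002]
contact_force: [0.0, -0.3, 0.5]
gripper_width: 51.4
```

play_rows(motion=[20,0,0,0,0,0,0,10,0,0,0,0,0,0,0,0,0,0,0,0,0,0,0,0,0,0,0,0,0,0,0,0,0,0,0])

```text
clock: 11.92
position: [572.6, -276.5, 44.1]
ee_rot: [0.057, 0.998, -0.0, 0.001]
contact_force: [-1.4, 3.0, 6.9]
gripper_width: 10.6
```

play_rows(motion=[0,0,0,0.5,0,0,0,0,0,0,1.5,0,0,0,0,0,0,3,0,0,0,0,0,0,5,0,0,0,0,0,0,7,0,0,0])

```text
clock: 12.55
position: [571.5, -276.6, 113.4]
ee_rot: [0.057, 0.998, 0.0, -0.0]
contact_force: [-0.1, -0.0, -7.2]
gripper_width: 10.3
```

play_rows(motion=[0,0,0,2,0,0,0,0,0,0,4,0,0,0,0,0,0,6,0,0,0,0,0,0,7,0,0,0,0,0,0,7,0,0,0])

```text
clock: 13.18
position: [571.8, -276.6, 183.2]
ee_rot: [0.057, 0.998, -0.0, 0.001]
contact_force: [-0.0, -0.4, -5.7]
gripper_width: 10.7
```

```bash
python3 - <<'E'
from fit import *
s=arm.read_state(); print(s['clock'],s['position'],s['ee_rot'],s['contact_force'])
im,d=arm.get_image('scene'); save(cv2.resize(im[50:230,150:370],None,fx=3.5,fy=3.2,interpolation=cv2.INTER_CUBIC),'s6')
E
```

```text
13.175 [ 571.81793624 -276.55922652  183.18774232] [ 5.72724582e-02  9.98358212e-01 -2.34296767e-05  8.63263953e-04] [-5.52147182e-03 -3.92240652e-01 -5.69183292e+00]
```

View pics/s6.png

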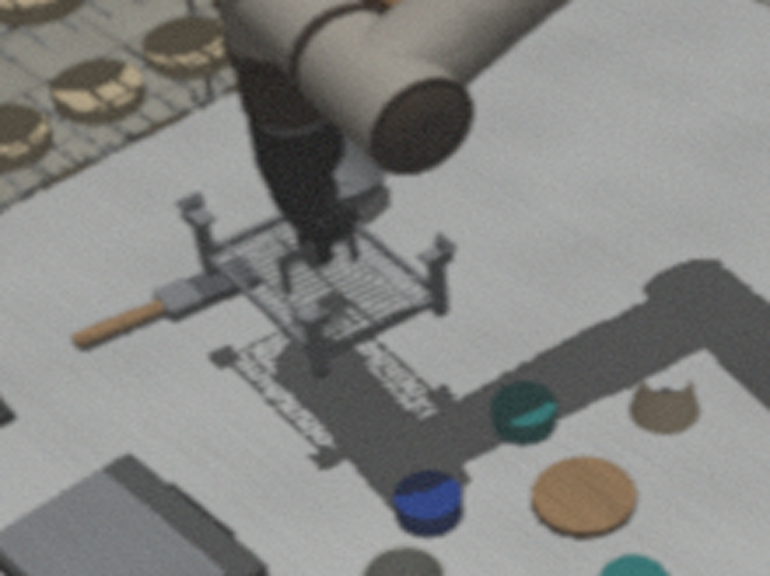

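play_rows(motion=[0,0,1,0,0,0,2,0,0,3.5,0,0,0,6,0,0.1,7.5,0,0,0,13,0,0.1,11.5,0,0,0,20,0,0.2,15.5,0,0,0,27])

```text
clock: 13.85
position: [572.9, -119.7, 181.4]
ee_rot: [-0.18, 0.984, 0.0, -0.001]
contact_force: [1.3, 0.2, -5.9]
gripper_width: 10.9
```

play_rows(motion=[0,0,4,0,0,0,7,0,0,8,0,0,0,14,0,0.1,12,0,0,0,21,0,0.1,16,0,0,0,28,0,0.2,20,0,0,0,35])

```text
clock: 14.48
position: [574.7, 80.2, 181.6]
ee_rot: [-0.468, 0.884, 0.0, -0.001]
contact_force: [-0.2, -0.4, -5.6]
gripper_width: 10.9
```

play_rows(motion=[0,0,4,0,0,0,7,0,0,8,0,0,0,14,0,0.1,12,0,0,0,21,0,0.1,15.5,0,0,0,27,0,0.2,18,0,0,0,31])

```text
clock: 15.1
position: [576.5, 260.4, 181.2]
ee_rot: [-0.687, 0.727, 0.0, -0.001]
contact_force: [0.2, -0.0, -5.8]
gripper_width: 10.7
```

play_rows(motion=[0,0,1,0,0,0,1.3,0,0,1.2,0,0,0,1.3,0,0,1.2,0,0,0,1.3,0,0,1.2,0,0,0,1.3])

```text
clock: 15.6
position: [577.6, 269.5, 182.4]
ee_rot: [-0.693, 0.721, -0.0, -0.0]
contact_force: [0.3, 0.3, -7.1]
gripper_width: 10.7
```

```bash
cat > look2.py <<'E'
from fit import *
import sys
tag=sys.argv[1]; off=float(sys.argv[2])
s=arm.read_state(); p=s['position']; print(s['clock'],p,s['ee_rot'],s['contact_force'],s['joints'].round(2))
al=[]
for c in ['top','scene']:
    im,d=arm.get_image(c); np.save(f'{c}_{tag}.npy',im); np.save(f'{c}_{tag}d.npy',d)
    a=np.clip(im.astype(float)*1.6,0,255).astype(np.uint8)
    a=a[130:270,170:350] if c=='top' else a[140:310,290:490]
    save(cv2.resize(a,None,fx=3.5,fy=3.5,interpolation=cv2.INTER_CUBIC),f'{c}_{tag}')
    P,uv=cloud(c,d); m=np.hypot(P[:,0]-577,P[:,1]-270)<150; P=P[m]; P=P-[0,0,off]
    # only corner points of upper tray
    m=(P[:,2]>68)&(P[:,2]<95)&(np.hypot(P[:,0]-p[0],P[:,1]-p[1])>85); Q=P[m]
    # use only points near corners
    f=fit(Q,(p[0],p[1],-2.3),68); print(c,f.round(2)); al.append(Q)
    a=np.radians(f[2]); q=(Q[:,:2]-f[:2])@np.array([[np.cos(a),-np.sin(a)],[np.sin(a),np.cos(a)]])
    for sx in (1,-1):
        for sy in (1,-1):
            k=(np.abs(q[:,0]-92*sx)<14)&(np.abs(q[:,1]-66*sy)<14); 
            if k.sum(): print('  corner',sx,sy,k.sum(),Q[k].mean(0).round(1),q[k].mean(0).round(1))
print('both',fit(np.vstack(al),(p[0],p[1],-2.3),68).round(2))
E
python3 look2.py b 140
```

```text
15.6 [577.5956489  269.50484762 182.38063001] [-6.92605771e-01  7.21316309e-01 -3.00232620e-06 -1.68242960e-04] [ 0.29078153  0.34105767 -7.13791218] [ 0.69  0.44 -0.03  0.   -1.1  -0.73]
top [577.9  265.31  -2.26  14.57 163.  ]
  corner 1 -1 58 [667.9 195.8  77.2] [ 92.6 -65.9]
  corner -1 1 52 [489.1 335.3  76.3] [-91.5  66.4]
  corner -1 -1 49 [483.5 203.6  76.4] [-91.9 -65.4]
scene [577.9  266.76  -2.28  17.66 339.  ]
  corner 1 1 96 [672.4 329.   77.8] [91.9 66. ]
  corner 1 -1 112 [666.2 196.9  78.9] [ 91.  -66.3]
  corner -1 1 110 [487.2 335.   78.9] [-93.4  64.5]
both [577.91 266.29  -2.21  16.86 502.  ]
```

View pics/scene_b.png

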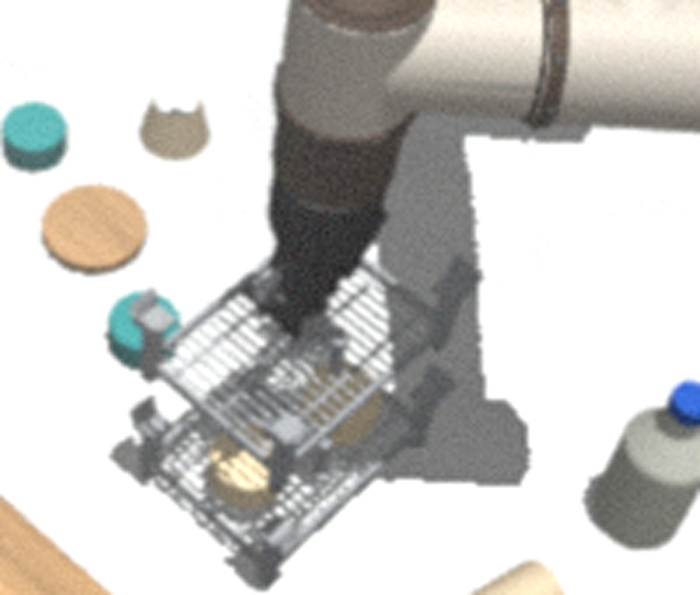

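View pics/top_b.png

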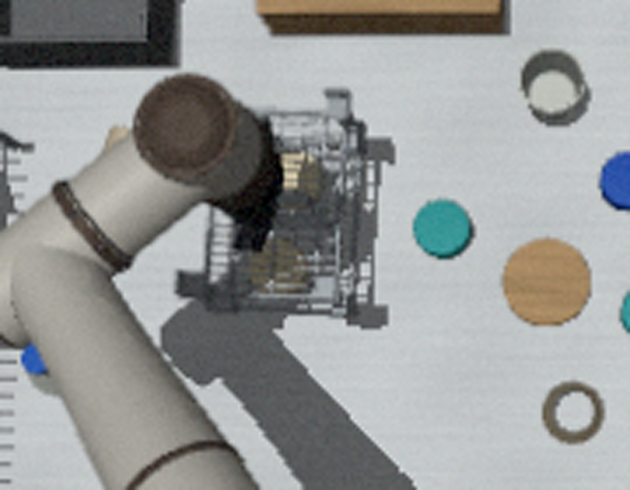

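play_rows(motion=[0,-0.05,0.1,-1.5,0,0,0,0,-0.05,0.3,-3,0,0,0,0,-0.05,0.3,-4,0,0,0,0,-0.05,0.3,-4,0,0,0,0,-0.05,0.3,-4,0,0,0])

```text
clock: 16.32
position: [577.5, 273.7, 142.6]
ee_rot: [-0.693, 0.721, -0.0, 0.0]
contact_force: [0.1, 0.3, -5.2]
gripper_width: 11.0
```

```bash
python3 look2.py c 100; python3 look2.py c2 100 | grep -v corner
```

```text
16.325 [577.51134227 273.69835063 142.5941523 ] [-6.93167743e-01  7.20776180e-01 -2.19829566e-04  3.61064596e-04] [ 0.05578079  0.3492723  -5.15935349] [ 0.7   0.48 -0.08  0.   -1.02 -0.73]
top [577.92 269.38  -1.84  15.27 164.  ]
  corner 1 -1 55 [667.7 200.6  78.7] [ 91.9 -65.9]
  corner -1 1 55 [487.9 339.3  76.5] [-92.2  67. ]
  corner -1 -1 54 [484.6 206.5  77.4] [-91.3 -65.8]
scene [578.   270.84  -2.07  17.92 323.  ]
  corner 1 1 91 [672.3 333.6  78.6] [92.  66.1]
  corner 1 -1 100 [666.6 200.7  80.4] [ 91.  -66.9]
  corner -1 1 106 [487.2 338.9  79.4] [-93.2  64.7]
both [578.02 270.3   -1.92  17.27 487.  ]
16.425 [577.5407907  273.77061579 143.03750281] [-6.93131232e-01  7.20811029e-01 -1.78074646e-04  7.24053764e-04] [-0.2792496   0.01240142 -5.62741956] [ 0.7   0.48 -0.08  0.   -1.02 -0.73]
top [578.18 269.56  -2.02  16.96 155.  ]
scene [577.91 270.74  -2.21  18.37 320.  ]
both [578.04 270.31  -2.08  18.07 475.  ]
```

View pics/scene_c.png

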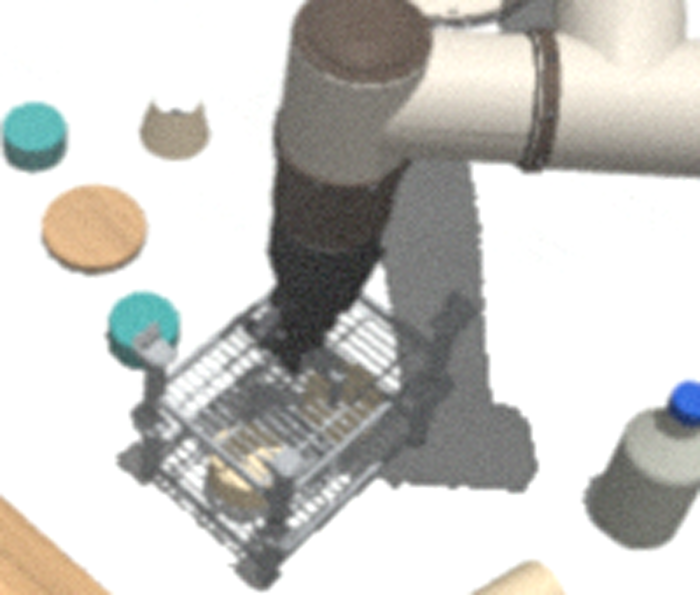

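View pics/top_c.png

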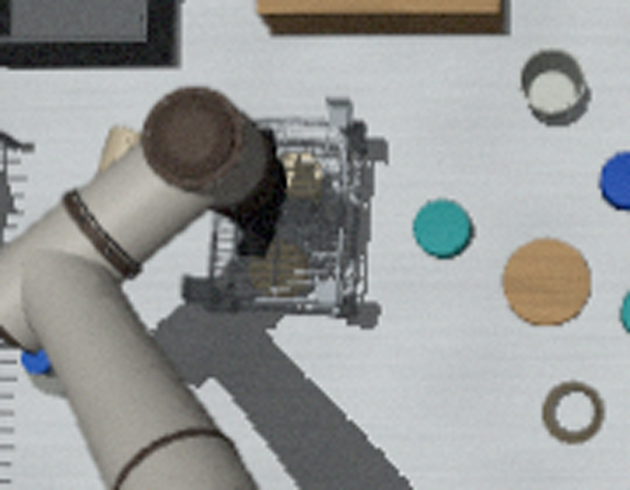

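play_rows(motion=[0,-0.07,0.01,-0.4,0,0,-0.2,0,-0.07,0.01,-0.8,0,0,-0.2,0,-0.07,0.01,-1.2,0,0,-0.2,0,-0.07,0.01,-1.2,0,0,-0.2])

```text
clock: 17.02
position: [576.1, 273.3, 129.6]
ee_rot: [-0.692, 0.722, 0.0, -0.001]
contact_force: [-0.4, 0.4, -5.5]
gripper_width: 10.6
```

play_rows(motion=[0,0,0,-0.15,0,0,0,0,0,0,-0.3,0,0,0,0,0,0,-0.4,0,0,0,0,0,0,-0.4,0,0,0])

```text
clock: 17.52
position: [576.4, 273.5, 126.2]
ee_rot: [-0.692, 0.722, 0.0, -0.0]
contact_force: [0.1, 0.5, -5.3]
gripper_width: 10.7
```

play_rows(motion=[0,0,0,-0.15,0,0,0,0,0,0,-0.3,0,0,0,0,0,0,-0.4,0,0,0,0,0,0,-0.4,0,0,0])

```text
clock: 18.02
position: [576.4, 273.5, 122.2]
ee_rot: [-0.692, 0.722, 0.0, -0.0]
contact_force: [1.3, 0.3, -5.8]
gripper_width: 10.5
```

```bash
python3 look2.py d 79; python3 look2.py d2 79 | grep -v corner
```

```text
18.025 [576.3704172  273.51912047 122.17287929] [-6.91770444e-01  7.22117467e-01  1.80375275e-05 -1.29661292e-04] [ 1.26037221  0.31985363 -5.82049622] [ 0.7   0.5  -0.1  -0.   -0.97 -0.74]
top [577.14 269.61  -2.38  16.83 161.  ]
  corner 1 -1 56 [667.5 199.4  78. ] [ 93.2 -66.4]
  corner -1 1 50 [488.9 341.   76.5] [-91.1  67.7]
  corner -1 -1 48 [483.1 207.3  77.9] [-91.4 -66.2]
scene [576.67 270.76  -2.42  17.92 314.  ]
  corner 1 1 89 [671.6 332.7  78.8] [92.3 65.9]
  corner 1 -1 99 [664.7 200.5  79.9] [ 90.9 -66.5]
  corner -1 1 102 [486.4 339.5  79.6] [-93.1  64.9]
both [576.84 270.34  -2.32  17.7  475.  ]
18.125 [576.45993418 273.57255623 122.32900343] [-6.91789267e-01  7.22099446e-01 -2.00850334e-05  2.86118175e-05] [-0.23911348 -0.23849649 -6.2946297 ] [ 0.7   0.5  -0.1   0.   -0.97 -0.74]
top [577.24 269.68  -2.58  16.81 164.  ]
scene [576.68 270.63  -2.33  16.93 310.  ]
both [576.82 270.35  -2.34  17.02 474.  ]
```

View pics/scene_d.png

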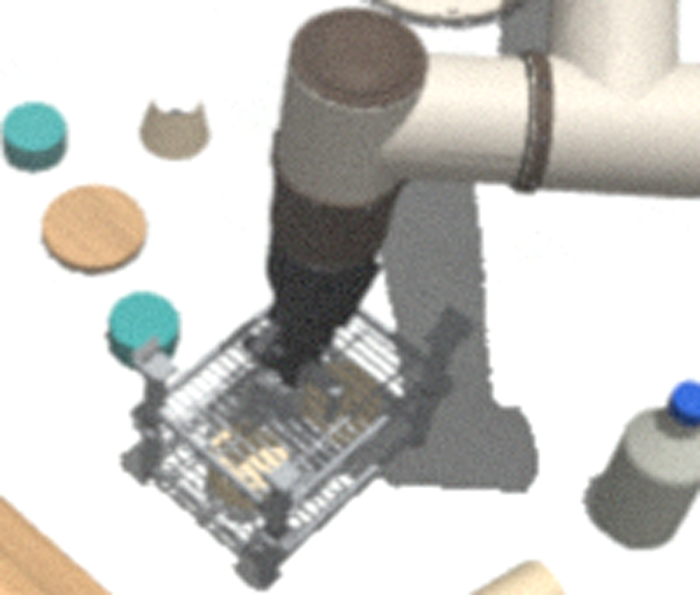

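play_rows(motion=[0,0.02,0,-0.1,0,0,0,0,0.02,0,-0.2,0,0,0,0,0.02,0,-0.3,0,0,0,0,0.02,0,-0.3,0,0,0])

```text
clock: 18.73
position: [576.5, 273.5, 119.1]
ee_rot: [-0.692, 0.722, 0.0, -0.0]
contact_force: [0.3, -0.0, -6.2]
gripper_width: 10.7
```

play_rows(motion=[0,0,0,-0.1,0,0,0,0,0,0,-0.1,0,0,0,0,0,0,-0.2,0,0,0,0,0,0,-0.2,0,0,0])

```text
clock: 19.23
position: [576.7, 273.6, 118.1]
ee_rot: [-0.692, 0.722, -0.0, 0.0]
contact_force: [-1.8, 0.0, -1.5]
gripper_width: 11.0
```

play_rows(motion=[0,0,0,-0.1,0,0,0,0,0,0,-0.1,0,0,0])

```text
clock: 19.48
position: [576.8, 273.6, 118.1]
ee_rot: [-0.692, 0.722, -0.0, 0.0]
contact_force: [-4.3, -0.9, 5.3]
gripper_width: 10.4
```

```bash
python3 look2.py e 74; python3 look2.py e2 74 | grep -v corner
```

```text
19.475 [576.76326801 273.61602938 118.10368242] [-6.92009279e-01  7.21888365e-01 -3.33254590e-04  4.84437958e-04] [-4.27317607 -0.88436727  5.25461742] [ 0.7   0.5  -0.11  0.   -0.96 -0.74]
top [577.55 269.84  -2.26  17.27 174.  ]
  corner 1 -1 59 [667.5 200.8  79.5] [ 92.6 -65.5]
  corner -1 1 60 [489.1 340.1  77.6] [-91.2  66.7]
  corner -1 -1 50 [483.1 207.   79.3] [-91.9 -66.6]
scene [577.23 270.94  -2.35  17.67 309.  ]
  corner 1 1 87 [672.  332.9  80.4] [92.2 65.8]
  corner 1 -1 99 [665.  200.6  81. ] [ 90.6 -66.7]
  corner -1 1 99 [487.  339.4  81.4] [-92.9  64.7]
both [577.37 270.49  -2.22  17.67 483.  ]
19.575 [576.75489439 273.6086288  118.0943327 ] [-6.91978834e-01  7.21917558e-01 -2.99292500e-04  4.93499490e-04] [-3.54328796 -1.38653496  6.79231716] [ 0.7   0.5  -0.11  0.   -0.96 -0.74]
top [577.93 269.95  -2.21  17.26 167.  ]
scene [576.97 270.83  -2.34  18.13 308.  ]
both [577.32 270.47  -2.2   18.01 475.  ]
```

View pics/scene_e.png

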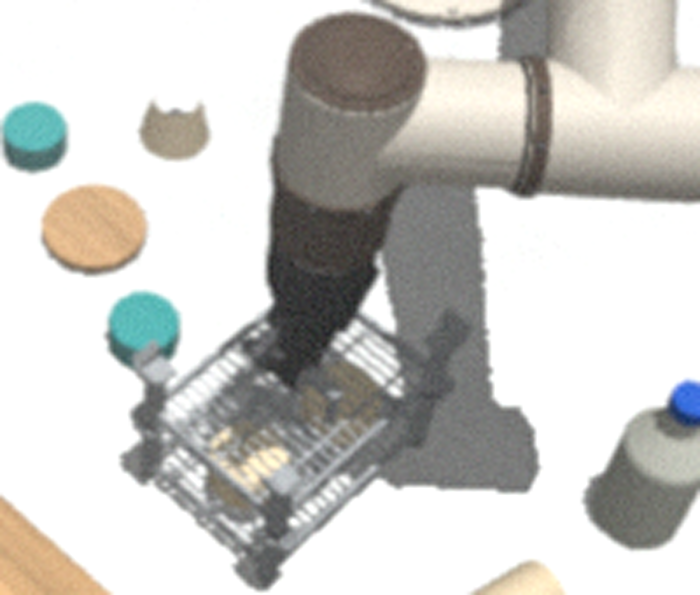

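play_rows(motion=[20,0,0,0,0,0,0,35,0,0,0,0,0,0,55,0,0,0,0,0,0,55,0,0,0,0,0,0,55,0,0,0,0,0,0])

```text
clock: 20.3
position: [576.7, 273.6, 116.2]
ee_rot: [-0.692, 0.722, -0.0, 0.0]
contact_force: [0.2, -0.1, 1.0]
gripper_width: 46.6
```

play_rows(motion=[55,0,0,1,0,0,0,55,0,0,3,0,0,0,55,0,0,6,0,0,0,55,0,0,11,0,0,0,55,0,0,16,0,0,0])

```text
clock: 20.92
position: [576.5, 273.4, 278.6]
ee_rot: [-0.692, 0.722, -0.0, 0.0]
contact_force: [-0.4, 1.0, 0.2]
gripper_width: 47.4
```

play_rows(motion=[55,0,-5,0,0,0,0,55,0,-11,0,0,0,0,55,0,-17,0,0,0,0,55,0,-23,0,0,0,0,55,0,-27,0,0,0,0])

```text
clock: 21.55
position: [576.3, 1.1, 277.5]
ee_rot: [-0.691, 0.723, -0.001, 0.001]
contact_force: [0.4, 0.4, 0.5]
gripper_width: 47.1
```

play_rows(motion=[55,0,-5,0,0,0,0,55,0,-10,0,0,0,0,55,0,-10,0,0,0,0,55,0,-10,0,0,0,0])

```text
clock: 22.05
position: [576.6, -96.5, 276.9]
ee_rot: [-0.692, 0.722, -0.0, 0.0]
contact_force: [-0.0, 1.1, 0.4]
gripper_width: 47.1
```

```bash
sed -i 's/&(np.hypot(P\[:,0\]-p\[0\],P\[:,1\]-p\[1\])>85)//; s/^al=\[\]/al=[]; p=np.array([577,270.5,0])/' look2.py; python3 look2.py f 74
```

```text
22.05 [576.60068845 -96.52346568 276.86404458] [-6.91602450e-01  7.22278263e-01 -2.17638180e-04  3.40110583e-04] [-0.02750429  1.13696975  0.40442054] [ 0.11  0.29 -0.02 -0.   -1.26 -0.15]
top [577.04 269.95  -1.95  16.29 241.  ]
  corner 1 1 53 [669.6 333.3  77.1] [90.4 66.4]
  corner 1 -1 59 [667.8 201.4  78.7] [ 93.1 -65.5]
  corner -1 1 60 [488.6 340.   77.9] [-90.8  67. ]
  corner -1 -1 51 [482.5 206.6  79.3] [-92.3 -66.6]
scene [577.47 271.22  -2.37  17.08 481.  ]
  corner 1 1 84 [672.5 333.2  80.4] [92.4 65.9]
  corner 1 -1 91 [665.6 200.5  80.7] [ 91. -67.]
  corner -1 1 102 [487.2 339.7  81.3] [-93.   64.7]
  corner -1 -1 112 [481.9 209.3  81.2] [-92.9 -65.9]
both [577.32 270.77  -2.23  17.06 722.  ]
```

View pics/scene_f.png

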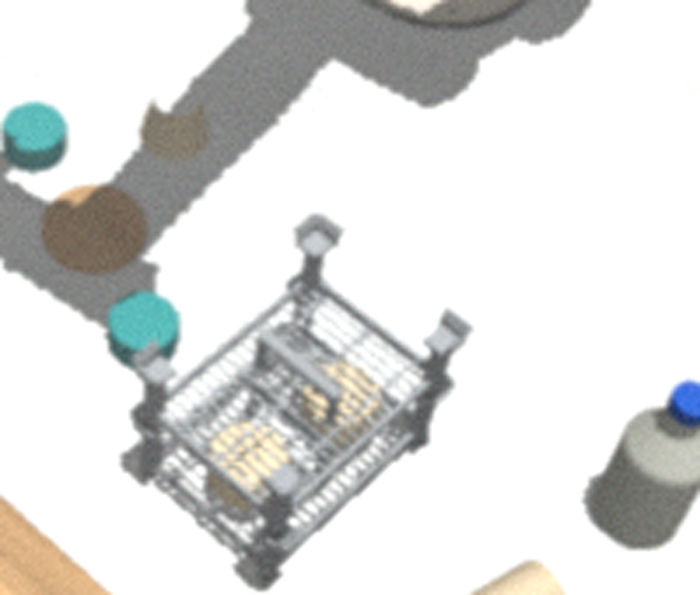

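View pics/top_f.png

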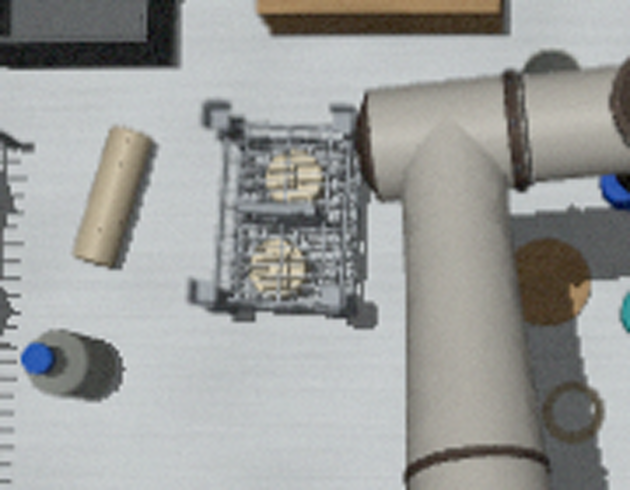

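Both pictures show the empty tray level on the lower one, with a cheese visible in each half through its wires. All four corners of the stack line up, and the gripper is clear. I'm handing the job in.

```bash
python3 -c "
from bench import arm
print(arm.job_done())"
```

```text
the job is handed in; nothing more can be done
None
```

The cheese is in the free half of the lower tray, and the empty tray is stacked on top with its feet in the corner catches. I handed the job in at about 22 s, well inside the 64 s limit, and got no verdict back.

- **Cheese:** I lowered it while held until the force reading showed it touching the floor, about 5 N, then let go. It measured about 46 mm along the tray's +x from the handle and 1 mm across, lying flat. The lower tray had not moved measurably.
- **Tray:** I picked it up by the handle, turned it 94° and lowered it until it touched at the expected height, 74 mm above where I gripped it. The load on the wrist went from about −6 N to +5 N, so the tray was seated before I let go.
- **Last checks:** Fitted to both cameras after release, the upper tray was within about 0.4 mm and 0.2° of the lower tray's earlier fit. All four corners were at a similar height, so it sits level. Both cheeses showed in their own halves, and the gripper was clear of everything.
- **Disagreements:** The two cameras differed by 1–3 mm in y throughout. The measured tray position was also about 3 mm off the arm's reading in y. I aligned the trays by comparing them in the camera images, where that offset cancels.
- **Not measured:** I didn't measure the bystanders' positions at the end. No contact showed in the forces, and those visible in the pictures looked unmoved.

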